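# Close up the card drawer and the box file

### The arm

A 6-joint arm with a two-finger parallel gripper is mounted at the origin on the work surface. World frame = base frame: x ahead of the robot, y to its left, z up, the work surface at z = 0. Lengths are in m, angles in rad, forces in N, time in s.
With the tool pointing down it reaches from about 0.3 to 0.75 m from the base axis. Payload 8.5 kg.
Tool frame: the origin (TCP) lies on the front face of the gripper's body, between the roots of the fingers; the fingertips stand 73 mm ahead of it and the grasp point (between the pads) lies 54 mm ahead of it (arm.grip_point_offset is the z of the grasp point in the tool frame, in m); z points along the fingers, y is the line along which they close (so a half turn about z gives the same grasp; the last joint's range is limited). The gripper opens to 85 mm and grips with 20 to 120 N. Pads are 22 mm wide; open, the fingers measure 114 mm over their backs; the gripper's body (76 mm by 85 mm) begins 54 mm behind the grasp point. The pads swing forward as they close: fully open they stand 13 mm farther back than shut.
Start: joints at [-1.498, 0.381, 1.297, -0, 1.464, -0.215], TCP at [0.156, -0.527, 0.304] pointing down, gripper open.
Joint ranges: [-3.11, 3.11], [-0.89, 2.33], [0.22, 2.48], [-1.42, 4.56], [0.17, 2.85], [-2.88, 2.88]. Speed limits (rad/s): [2.39, 2.39, 3.14, 3.14, 3.14, 3.14].

### API

Orientations are given as a unit quaternion [x, y, z, w].
In Python, from rig import arm, command_gripper, cams, models, current_t, current_joint_positions, current_qd, current_tau, current_tool_pos, current_eef_rot, current_contact_force, current_moment, current_finger_gap gives the robot as it stands. The module is installed in compiled form; this text tells all that it offers. Calls block until the motion is done:
- arm.move_pose(position, orientation): joint-space move of the TCP to a pose.
- arm.move_l(position, v=0.15, rot=None): straight line of the TCP; rot=None keeps the orientation; v is the mean speed in m/s.
- arm.goto_joints(angles): joint-space move.
- command_gripper(opening, grasp_force=None): opening from 0.0 (shut) to 1.0 (fully open); grasp_force is the grip in N (None keeps the last); returns when the fingers have stopped.
- arm.hold(seconds).
- arm.inverse_kinematics(position, orientation): joint angles nearest the present ones, or None.
- cams.get_image(name): name is "side" or "top"; returns a dict with "frame" (384x512x3 uint8, red, green, blue), "fx", "fy", "cx", "cy" (pixels), "T" (4x4, takes a point from camera to world coordinates). Camera axes: x right, y down, z forward; pixel columns grow to the right and rows downward; lengths in m; the calibration is good to about 2 mm. A picture is of the moment at which its call begins. There is no depth.
A pose or a line that the arm cannot do raises arm.PlanningError and nothing moves.
- arm.hand_in(): hands the job in, once; it reports no verdict.
Trained networks look in a picture, given as the dict that the camera call returned (one of the last four; its "shot" number tells which), for a name from the list of things; names that differ only in an ending like _2 or _b are one class to them, and where a whole thing is asked for, a point or a joint stands for the part that bears it (a point fixed in the world has none). Each returns a list of dicts, best first, with "score" (0 to 1); they miss things now and then, are a little off and sometimes report something else, mostly with a low value. They report only what shows in the picture. A call takes as long as a camera call.
- models.spot_in(picture, query): "position" ([x, y, z] in m, in world coordinates, good to about 4 mm: the middle of the surface that is visible of it).
- models.regions_of(picture, query): "pixels" (384x512 bool, what is visible of it).
Readings, each from a call of its own:
- current_t(): time.
- current_joint_positions(): joint angles.
- current_qd(): joint speeds.
- current_tau(): joint torques, N m.
- current_tool_pos(): TCP position.
- current_eef_rot(): TCP orientation.
- current_contact_force(): force on the tool from outside, world axes, zero at the start.
- current_moment(): the same for the moment, N m.
- current_finger_gap(): opening from 0.0 (shut) to 1.0 (fully open).
Only numpy, scipy, OpenCV 4.12 (cv2) and the standard library are available. Lean on these libraries where they do the work, as an engineer would, in place of code of your own. Each camera call takes 0.05 s, during which the arm holds its last target. There are 200 camera calls.

### The job

Close up the records for the night by pushing with your fingertips, picking nothing up: gently push the drawer that is full of index cards fully home, and gently press the propped-up lid of the box file down until it is shut, in either order. Leave the empty card drawer pulled out just as it is, do not lift or shift the box file, and do not disturb the mug, the stapler or the rubber stamp.

Things in the scene. Friction and masses are not known exactly. Their poses are not given: they have to be found in the camera images.
- file_full: Grey steel index-card file fixed to the desk: case 220 mm deep (x), 140 wide (y), 100 high, one drawer in front. Origin on the desk top under the middle of the case's front edge; +x points into the case, away from the robot; yaw within 0.12 rad. Its drawer is packed with index cards. The two files and the box file stand side by side in any order.
- drawer_full (a joint): Slide of the card-filled drawer in m: 0 shut (a hard stop), grows as it comes out towards the robot (file's -x); starts 0.055 to 0.11. Sliding friction about 2 N plus 6 N per m/s; stays where it is left. Moving drawer mass 0.35 to 0.7 kg.
- front_full (a point): Centre of the outer face of the card-filled drawer's front, 50 mm above the desk, axes as the file's, moving with the drawer. Flat plate 136 mm wide, 12 thick, 4 to 96 mm above the desk; shut, its outer face is 12 mm in front of the case's edge. An 18 mm ball knob stands out 23 mm at its middle, 30 mm above the desk; the face is clear above 40 mm.
- file_empty: Grey steel index-card file fixed to the desk: case 220 mm deep (x), 140 wide (y), 100 high, one drawer in front. Origin on the desk top under the middle of the case's front edge; +x points into the case, away from the robot; yaw within 0.12 rad. This one's drawer is empty, showing a bare steel tray.
- drawer_empty (a joint): Slide of the empty drawer in m, same meaning and friction; starts 0.055 to 0.11 and is to be left there.
- front_empty (a point): The same point on the empty drawer's front plate, which is identical from outside.
- box_file: White box file lying loose on the desk, 180 mm (x) by 240 (y), 70 high without its lid, about 0.9 kg, papers inside. Origin at the centre of its underside; x points away from the robot (yaw within 0.12 rad), z up. Its lid is hinged along its far (+x) top edge.
- lid (a joint): Lid angle in rad: 0 shut flat on the box (a stop), grows as its near edge swings up; starts 0.45 to 0.95. A stiff hinge (0.17 N m of friction) keeps it where it is left; about 1 to 2 N down on the near edge moves it.
- lid_hinge (a point): Middle of the hinge line, on the lid's underside at the far edge, 70 mm above the desk. Its axes turn with the lid: the lid (flat, 8 mm thick, 240 mm wide) runs 180 mm from here along its -x, and z is the outward normal of its top face.
- lid_edge (a point): Middle of the lid's free near edge, on its top face; moves with the lid (78 mm above the desk when shut).
- mug: White mug, 80 mm across, 90 high, with a side handle, standing loose off to the right. Origin at the centre of its underside. Leave alone.
- stapler: Black desk stapler lying loose, 130 mm by 34, 61 high, on the near part of the desk. Origin at the centre of its underside, x along its length. Leave alone.
- stamp: Rubber stamp standing loose: black block 55 by 32 mm with a wooden grip, 72 high overall, on the near part of the desk. Origin at the centre of its underside. Leave alone.

How it is judged:
At the end, for the whole second after the job is handed in: The card-filled drawer is within 4 mm of fully shut and at rest; the lid is within 0.035 rad (about 6 mm at its edge) of shut; the empty drawer is within 12 mm of where it began; the box file, mug, stapler and stamp are within 30 mm of where they began (value of joint drawer_full below 0.004 m and value of joint lid below 0.035 rad and distance of front_empty from where it was at the start of the episode below 0.012 m and distance of each of box_file, mug, stapler, stamp from where it was at the start of the episode below 0.03 m and velocity of joint drawer_full between -0.01 and 0.01 m/s and linear speed of box_file below 0.02 m/s); the robot touches nothing.
It fails at once if the empty drawer was moved more than 12 mm (distance of front_empty from where it was at the start of the episode above 0.012 m).
It fails at once if the card drawer was slammed (faster than 0.4 m/s) (velocity of joint drawer_full below -0.4 m/s).
It fails at once if the lid was slammed (faster than 3 rad/s) (velocity of joint lid below -3 rad/s).
It fails at once if the box file was lifted (10 mm) or shifted (30 mm) (height (world z) of box_file above 0.01 m or distance of box_file from where it was at the start of the episode above 0.03 m).
It fails at once if the mug, stapler or stamp was lifted, tipped or shifted more than 30 mm (distance of any of mug, stapler, stamp from where it was at the start of the episode above 0.03 m or angle between any of mug, stapler, stamp's own z axis and vertical above 0.5 rad).
It also fails if it takes over 53 s, if anything falls off the work surface, if the arm or the gripper's body presses on something with over 40 N, if the wrist force passes 120 N, or if a joint passes its speed limit or range.

## Working session

There is one attempt and no reset: what is moved stays moved. The work goes in short steps, each a Python script; the robot and the scene stay as the last script left them, time stands still between calls to the robot, and variables do not carry over. Pictures are saved under pics/ and viewed, on a budget of 10 in all, crops included, one or two more only if the job needs it, and the job is handed in when it is done.

```bash
mkdir -p pics
python3 - <<'E'
from rig import *
import cv2,numpy as np
for c in("side","top"):
    p=cams.get_image(c); cv2.imwrite(f"pics/{c}0.png",p["frame"][:,:,::-1])
    print(c,p["fx"],p["cx"],p["cy"],np.round(p["T"],4).tolist())
    for q in["file_full","drawer_full","front_full","file_empty","drawer_empty","front_empty","box_file","lid","lid_hinge","lid_edge","mug","stapler","stamp"]:
        try: print(q,[(np.round(d["position"],3).tolist(),round(d["score"],2)) for d in models.spot_in(p,q)[:3]])
        except Exception as e: print(q,e)
print(current_t(),current_eef_rot())
E
```

```text
side 416.7691428418066 258.6604935562052 196.00823629226804 [[-0.7707, -0.3599, 0.5258, -0.0747], [-0.6372, 0.4431, -0.6306, 0.6004], [-0.006, -0.821, -0.5709, 0.7255], [0.0, 0.0, 0.0, 1.0]]
file_full [([0.642, 0.028, 0.076], 0.8)]
drawer_full [([0.548, 0.016, 0.07], 0.55)]
front_full [([0.541, 0.011, 0.072], 0.75)]
file_empty [([0.645, 0.303, 0.078], 0.72)]
drawer_empty [([0.549, 0.296, 0.033], 0.8)]
front_empty [([0.548, 0.296, 0.03], 0.75)]
box_file [([0.622, -0.262, 0.034], 0.69)]
lid [([0.631, -0.237, 0.168], 0.8)]
lid_hinge [([0.623, -0.238, 0.162], 0.68)]
lid_edge [([0.628, -0.24, 0.161], 0.98), ([0.645, 0.303, 0.077], 0.34)]
mug []
stapler [([0.393, 0.151, 0.044], 0.65)]
stamp [([0.41, -0.135, 0.022], 0.63), ([0.542, 0.014, 0.07], 0.38)]
top 475.82680219607255 255.045535828921 189.195404666243 [[-0.0126, -0.996, 0.0887, 0.4361], [-0.9999, 0.0133, 0.0071, -0.1117], [-0.0082, -0.0886, -0.996, 1.4323], [0.0, 0.0, 0.0, 1.0]]
file_full [([0.615, -0.282, 0.104], 0.65), ([0.654, -0.281, 0.15], 0.25)]
drawer_full [([0.562, -0.013, 0.067], 0.72)]
front_full [([0.558, -0.017, 0.069], 0.82)]
file_empty [([0.671, 0.286, 0.102], 0.9), ([0.65, -0.281, 0.149], 0.65)]
drawer_empty [([0.559, 0.299, 0.011], 0.92)]
front_empty [([0.557, 0.3, 0.008], 0.87)]
box_file [([0.616, -0.283, 0.105], 0.7)]
lid [([0.656, -0.284, 0.15], 0.69)]
lid_hinge [([0.653, -0.279, 0.15], 0.85), ([0.423, -0.145, 0.02], 0.67)]
lid_edge [([0.654, -0.28, 0.149], 0.8)]
mug [([0.419, -0.512, 0.038], 0.7), ([0.562, -0.014, 0.065], 0.24)]
stapler [([0.406, 0.136, 0.053], 0.81)]
stamp [([0.417, -0.142, 0.021], 0.76)]
1.4 [ 9.89661446e-01  1.43423228e-01 -1.85631875e-05  1.14905747e-06]
```

View pics/side0.png

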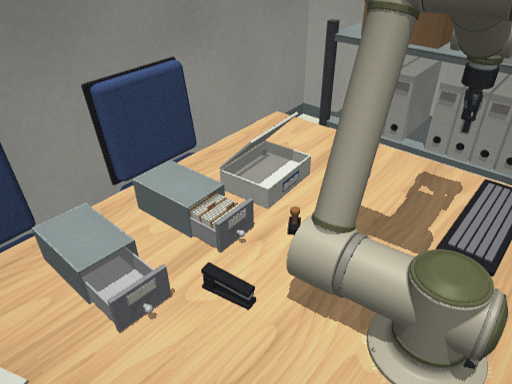

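View pics/top0.png

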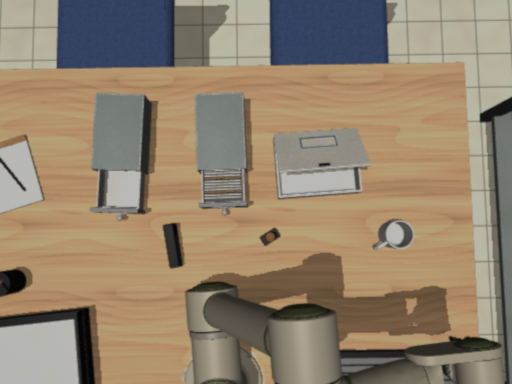

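Run:
```python
import cv2
i=cv2.imread("pics/top0.png")[85:225,185:380]
cv2.imwrite("pics/crop.png",cv2.resize(i,None,fx=4,fy=4,interpolation=cv2.INTER_CUBIC))
j=cv2.imread("pics/side0.png")[105:255,185:320]
cv2.imwrite("pics/crop2.png",cv2.resize(j,None,fx=4,fy=4,interpolation=cv2.INTER_CUBIC))
```

```text
(no output)
```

View pics/crop.png

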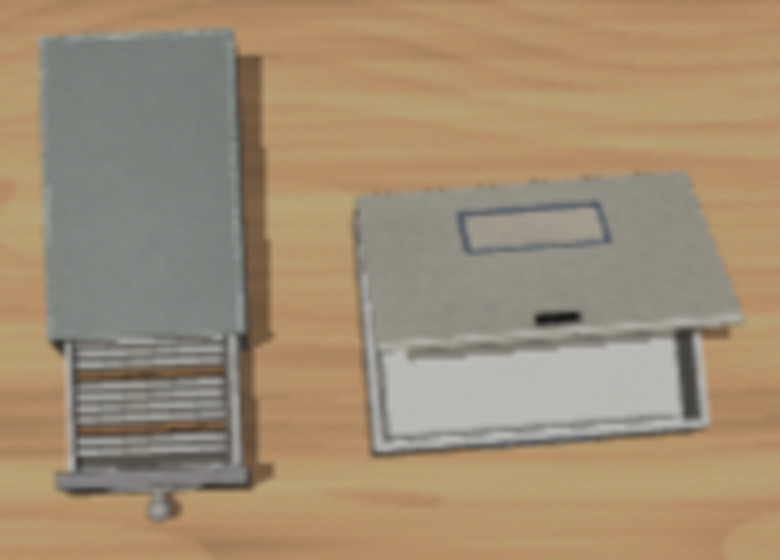

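View pics/crop2.png

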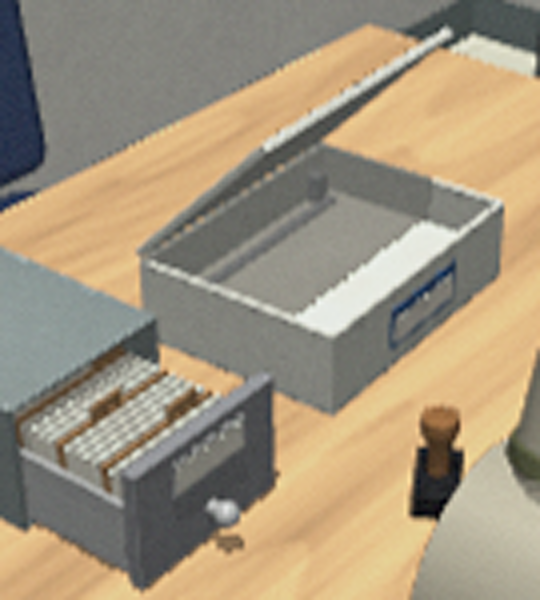

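```bash
cat > h.py <<'E'
import numpy as np
from rig import *
R=lambda p,c,u,v:(p["T"][:3,3],p["T"][:3,:3]@np.array([(u-p["cx"])/p["fx"],(v-p["cy"])/p["fy"],1]))
def at(p,u,v,z):
    o,d=R(p,0,u,v); return o+d*(z-o[2])/d[2]
def tri(p,a,q,b):
    o,d=R(p,0,*a);s,e=R(q,0,*b)
    t=np.linalg.lstsq(np.c_[d,-e],s-o,rcond=None)[0]; A,B=o+d*t[0],s+e*t[1]
    return (A+B)/2,np.linalg.norm(A-B)
E
python3 - <<'E'
from h import *
np.set_printoptions(precision=4,suppress=True)
p=cams.get_image("top");q=cams.get_image("side")
c=lambda x,y:(185+x/4,85+y/4)
s=lambda x,y:(185+x/4,105+y/4)
for n,x,y,z in[("caseFL",50,338,.1),("caseFR",245,333,.1),("caseBL",40,38,.1),("caseBR",234,30,.1),("plL",57,487,.096),("plR",250,484,.096),("boxL",375,452,.07),("boxR",708,428,.07),("hinL",357,197,.074),("hinR",690,175,.074)]:
    print(n,at(p,*c(x,y),z))
for n,x,y,z in[("plL",130,472,.096),("plR",272,378,.096),("plLb",142,590,.004),("boxcorner",332,335,.07),("boxR",502,203,.07),("boxL",145,258,.07)]: print("s",n,at(q,*s(x,y),z))
print(tri(p,c(378,348),q,s(265,152)),tri(p,c(745,322),q,s(452,32)))
print(tri(p,c(57,476),q,s(130,472)),tri(p,c(250,472),q,s(272,378)))
E
```

```text
caseFL [0.6128 0.0596 0.1   ]
caseFR [ 0.6145 -0.0782  0.1   ]
caseBL [0.8295 0.0663 0.1   ]
caseBR [ 0.8332 -0.0727  0.1   ]
plL [0.5077 0.0553 0.096 ]
plR [ 0.508  -0.0804  0.096 ]
boxL [ 0.5312 -0.1697  0.07  ]
boxR [ 0.5453 -0.4086  0.07  ]
hinL [ 0.7161 -0.1597  0.074 ]
hinR [ 0.7287 -0.4007  0.074 ]
s plL [0.5096 0.0562 0.096 ]
s plR [ 0.5064 -0.0733  0.096 ]
s plLb [0.505  0.0583 0.004 ]
s boxcorner [ 0.5315 -0.168   0.07  ]
s boxR [ 0.5441 -0.4017  0.07  ]
s boxL [ 0.7071 -0.1607  0.07  ]
(array([ 0.5906, -0.1675,  0.1954]), np.float64(4.549074230745245e-05)) (array([ 0.6041, -0.4071,  0.1979]), np.float64(0.00010510366890222583))
(array([0.5142, 0.0545, 0.0928]), np.float64(0.0038007589559255874)) (array([ 0.5157, -0.0814,  0.0876]), np.float64(0.003396780634685969))
```

```bash
cat > lid.py <<'E'
from h import *
np.set_printoptions(precision=3,suppress=True)
psi=.06; q=[np.cos(psi/2),np.sin(psi/2),0,0]
H=np.array([.718,-.2785]); u=-np.array([np.cos(psi),np.sin(psi)])
def P(th,r=.15): 
    xy=H+u*(r*np.cos(th)-.008*np.sin(th)); return [*xy,.073+.07+r*np.sin(th)+.008*np.cos(th)+.011*np.tan(th)]
t0=current_t()
command_gripper(0.0)
c=current_tool_pos(); arm.move_l([c[0],c[1],.36],v=.2)
a=P(1.0); arm.move_pose([a[0],a[1],.36],q)
arm.move_l(P(.95),v=.15)
print(current_t(),current_tool_pos(),current_contact_force())
for th in np.arange(.8,0.01,-.1):
    arm.move_l(P(th),v=.05); f=current_contact_force(); print(round(th,2),f)
    if f[2]>15: break
a=np.array(P(0.06))
while f[2]<8 and a[2]>.143:
    a[2]-=.003; arm.move_l(a.tolist(),v=.03); f=current_contact_force(); print(a[2],current_tool_pos(),f)
print(current_t())
E
python3 lid.py
python3 - <<'E'
from h import *; import cv2
p=cams.get_image("side");cv2.imwrite("pics/s1.png",p["frame"][:,:,::-1])
E
```

```text
5.3167 [ 0.637 -0.284  0.286] [ 0.749 -0.119 -0.071]
0.8 [-0.081 -0.306  0.137]
0.7 [ 0.042 -0.426  0.263]
0.6 [ 0.032  0.764 -0.701]
0.5 [ 0.622  0.204 -0.343]
0.4 [-0.057  0.679  0.002]
0.3 [-0.269  0.39   0.352]
0.2 [0.487 0.659 1.197]
0.1 [-0.305  0.445 -0.076]
0.1576409984335426 [ 0.569 -0.287  0.157] [-0.549  0.912  0.131]
0.1546409984335426 [ 0.569 -0.287  0.154] [-0.393  0.353 -0.235]
0.1516409984335426 [ 0.569 -0.287  0.151] [0.055 1.068 0.12 ]
0.1486409984335426 [ 0.569 -0.287  0.151] [-4.57   2.514 15.995]
10.5167
```

View pics/s1.png

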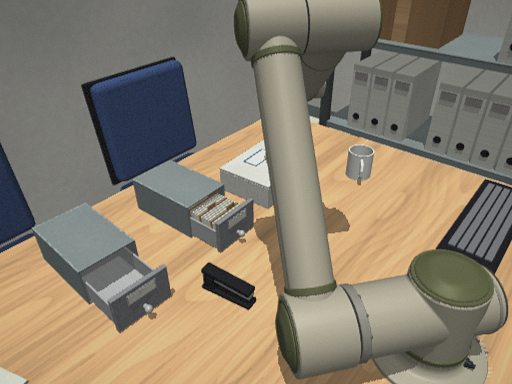

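The side view shows the lid lying flat on the box (around 250,170), and the contact came at the shut height (fingertip z 0.078). Next is the drawer.

```bash
cat > drw.py <<'E'
from h import *
np.set_printoptions(precision=3,suppress=True)
psi=.02; q=[np.cos(psi/2),np.sin(psi/2),0,0]; d=np.array([np.cos(psi),np.sin(psi),0])
c=current_tool_pos(); arm.move_l([c[0],c[1],.30],v=.15)
S=np.array([.465,-.013,.138])
arm.move_pose([S[0],S[1],.30],q)
arm.move_l(S.tolist(),v=.15)
f0=current_contact_force(); print(current_t(),f0)
s=0
while s<.14:
    s+=.01 if s<.115 else .003
    arm.move_l((S+d*s).tolist(),v=.05); f=current_contact_force()-f0; print(round(s,3),current_tool_pos(),f)
    if f[0]<-12: break
print(current_t())
E
python3 drw.py
python3 - <<'E'
from h import *; import cv2
p=cams.get_image("top");cv2.imwrite("pics/t2.png",p["frame"][:,:,::-1])
E
```

```text
14.0833 [ 0.191  0.46  -0.103]
0.01 [ 0.475 -0.013  0.138] [-1.04  -0.544 -0.596]
0.02 [ 0.485 -0.013  0.138] [0.019 0.358 0.233]
0.03 [ 0.495 -0.012  0.138] [ 0.125 -0.043  0.255]
0.04 [ 0.505 -0.012  0.138] [-0.229 -1.179 -0.877]
0.05 [ 0.515 -0.012  0.138] [-0.466 -0.675  0.498]
0.06 [ 0.525 -0.012  0.138] [-0.335 -0.66  -0.619]
0.07 [ 0.535 -0.012  0.138] [ 0.003 -0.853  0.044]
0.08 [ 0.545 -0.011  0.138] [-0.268 -0.339  0.106]
0.09 [ 0.555 -0.011  0.138] [-0.562 -0.342  0.549]
0.1 [ 0.565 -0.011  0.138] [-0.488 -0.196  0.713]
0.11 [ 0.575 -0.011  0.138] [ 0.174 -0.92  -1.082]
0.12 [ 0.585 -0.011  0.138] [0.212 0.688 0.067]
0.123 [ 0.588 -0.011  0.138] [ 0.073 -1.231 -0.406]
0.126 [ 0.591 -0.01   0.138] [-0.694 -0.431 -0.208]
0.129 [ 0.592 -0.01   0.138] [-16.367  -1.594   8.74 ]
19.0333
```

View pics/t2.png

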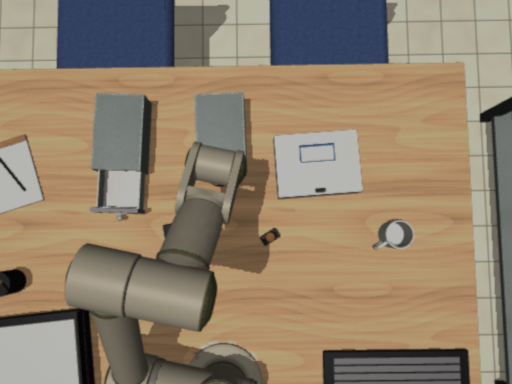

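The lid is flat at (318,163), and the drawer push met a hard stop at x≈0.591, where I predicted it. I'll back off and check.

Run:
```python
from h import *; import cv2
np.set_printoptions(precision=4,suppress=True)
arm.move_l([.54,-.012,.138],v=.1); arm.move_l([.5,-.012,.33],v=.15)
arm.move_pose([.156,-.45,.36],[1,0,0,0]); arm.hold(.3)
p=cams.get_image("top");q=cams.get_image("side")
for n in("mug","stapler","stamp","front_empty","front_full","lid_edge"):
    print(n,[(np.round(d["position"],3).tolist(),round(d["score"],2)) for d in models.spot_in(p,n)[:1]])
a=cv2.resize(p["frame"][85:265,85:380],None,fx=2.7,fy=2.7,interpolation=2)[:,:,::-1]
cv2.imwrite("pics/e1.png",a)
b=cv2.resize(q["frame"][105:335,20:320],None,fx=2.5,fy=2.5,interpolation=2)[:,:,::-1]
cv2.imwrite("pics/e2.png",b)
print(current_t())
```

```text
mug [([0.416, -0.512, 0.037], 0.64)]
stapler [([0.402, 0.134, 0.05], 0.63)]
stamp [([0.419, -0.144, 0.022], 0.78)]
front_empty [([0.558, 0.296, 0.007], 0.93)]
front_full [([0.602, -0.014, 0.09], 0.67)]
lid_edge [([0.627, -0.278, 0.078], 0.55)]
23.9417
```

View pics/e1.png

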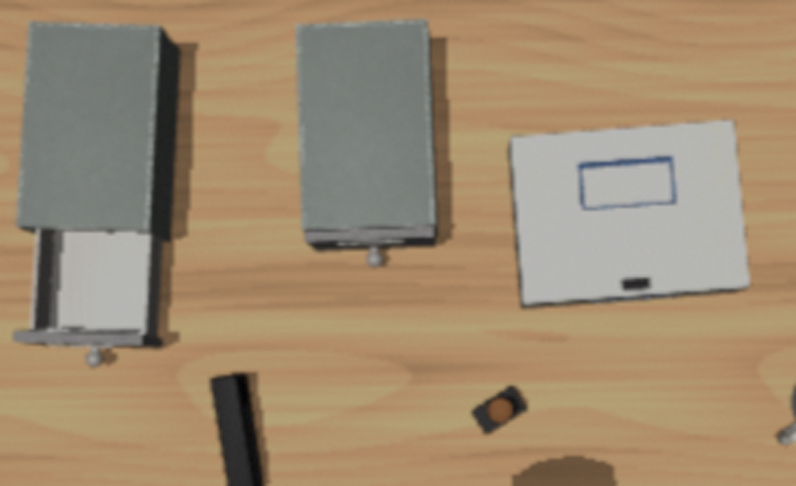

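View pics/e2.png

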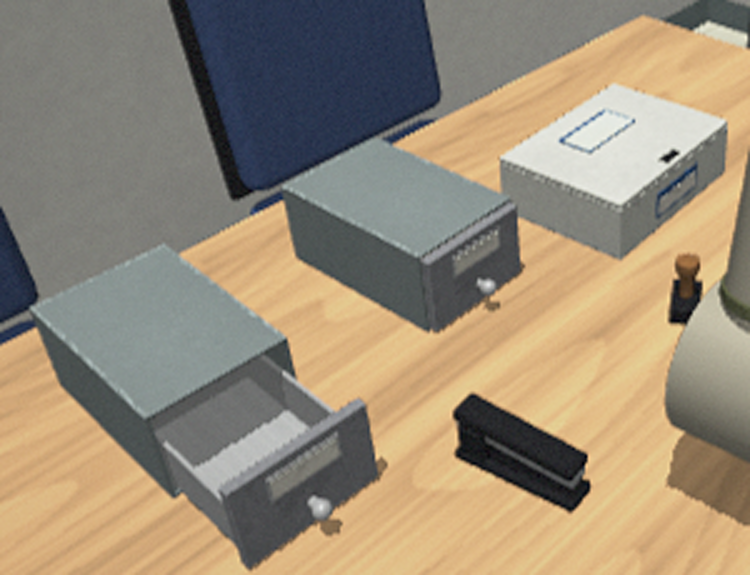

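Both views show the card drawer flush with its case and the lid flat and shut. Nothing else has moved, and the arm is clear.

```bash
python3 -c "
from rig import *
arm.hand_in()"
```

```text
the job is handed in; nothing more can be done
```

The lid of the box file is shut and the card-filled drawer is fully home. I pushed both with closed fingertips and handed the job in; the last clock reading, just before hand-in, was about 24 s of the 53 s allowed.

- **Lid:** I pressed it down along its arc. It met the box at fingertip height 0.078 m, which is the shut height, with about 16 N on the wrist. Both final views show it flat.
- **Card drawer:** I pushed it slowly until it met the stop with the tool at x ≈ 0.592 (about 16 N), within 2 mm of where I expected it. Both final views show the front flush with the case.
- **Empty drawer, mug, stapler and stamp:** the network positions from before and after agree within about 4 mm, which is its own accuracy.
- **Box file:** I only compared its near rim in the pictures and did not re-measure it; it looks unmoved.

No check failed. I did not measure drawer or lid speeds directly: the moves were commanded at 0.05 m/s or less while pushing. I viewed eight pictures.

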